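# Empty the blanking press catch tray into the tote

## Robot

A 7-joint arm with a two-finger parallel gripper is mounted at the origin on the work surface. World frame = base frame: x ahead of the robot, y to its left, z up, the work surface at z = 0. Lengths are in m, angles in rad, forces in N, time in s.
With the tool pointing down it reaches from about 0.425 to 0.925 m from the base axis. Payload 6.8 kg.
Tool frame: the origin (TCP) lies at the very end of the fingers, on their centre line; the grasp point (between the pads) lies bot.grip_depth behind it (bot.grip_depth is the distance from the TCP to the grasp point, in m); z points along the fingers, y is the line along which they close (so a half turn about z gives the same grasp; the last joint's range is limited). The gripper opens to 85 mm and grips with 20 to 120 N. Pads are 22 mm wide; open, the fingers measure 114 mm over their backs; the gripper's body (76 mm by 85 mm) begins 54 mm behind the grasp point. The pads swing forward as they close: fully open they stand 13 mm farther back than shut.
Start: joints at [1.206, 0.477, 0.022, 1.555, -0.011, 1.109, -0.083], TCP at [0.171, -0.653, 0.231] pointing down, gripper open.
Joint ranges: [-2.96, 2.96], [-0.34, 2.1], [-1.41, 1.46], [0.24, 2.44], [-1.37, 4.51], [0.17, 1.92], [-2.96, 2.96]. Speed limits (rad/s): [2.39, 2.39, 3.14, 3.14, 3.14, 3.14, 3.14].

## Interface

Orientations are given as a unit quaternion [w, x, y, z].
In Python, from station import bot gives the robot as it stands.
- The arm moves only by the tool send_rows, never from a script. Its arguments are lists of equal length, an entry for each row: "slide": the shift along the tool's x, y, z in mm, a list of three; "roll": the turn about the tool's z in degrees; "claw": the opening, from 0 (shut) to 1 (fully open). A call has exactly 8 rows; each row is the pose to reach, as a shift and turn from the pose commanded when the call began, along the tool's axes at that moment; what a row does not reach only later rows make up. A row lasts 1/12 s, in which the tool goes at most 41.7 mm and 7.16 degrees, less where a joint would pass 70% of its speed; a pose out of reach is approached as far as the arm can. A call with a gripper value outside its range is refused whole. The fingers move at their own pace and stop on an object; "force" is the grip in N (left out, the last holds). Time passes only in rows, so rows that repeat a pose let the fingers close, or fill a call up. It gives the time, the measured TCP pose, the force, the opening and the grip force at its end, in the units of the state.
- bot.get_obs(): the state, without advancing time (a new reading comes with each control period).
- bot.read_camera(name): name is "scene" or "top"; returns the picture (384x512x3 uint8, red, green, blue); there is no depth.
- bot.camera_model(name): a dict with "camera_matrix" (3x3 intrinsics, pixels), "camera_from_world" (4x4, takes a point from world to camera coordinates). Camera axes: x right, y down, z forward; pixel columns grow to the right and rows downward; lengths in m; the calibration is good to about 2 mm. A picture is of the moment at which its call begins. camera_model takes no time and is no camera call.
- bot.hand_in(): hands the job in; it is judged then, once.
The state is a dict: "t": time; "q": joint angles; "joint_vel": joint speeds; "joint_torque": joint torques, N m; "eef_pos": TCP position; "tool_rot": TCP orientation; "contact_force": force on the tool from outside, world axes, zero at the start; "torque": the same for the moment, N m; "gripper_width": opening from 0.0 (shut) to 1.0 (fully open); "grasp_force": force on a finger pad.
Only numpy, scipy, OpenCV 4.12 (cv2) and the standard library are available. Lean on these libraries where they do the work, as an engineer would, in place of code of your own. Each camera call takes 0.05 s, during which the arm holds its last target. There are 200 camera calls.

## Task

Draw the catch tray straight out of its guides under the blanking press by its wooden handle, and carry it level to the grey tote with all five copper blanks in it. Hold its open nose low over the tote and tip it steeply nose-down, about 45 degrees, until every blank has slid out into the tote. Finish there, still holding the tray tipped in the air above the tote, with the tray touching only the gripper, and do not shift the tote or disturb the brick, the bottle or the pliers.

Things in the scene. Friction and masses are not known exactly. Their poses are not given: they have to be found in the camera images.
- press: Green arbor press fixed to the bench on an open steel stand, 205 deep, 170 wide, 540 high. Origin on the bench under the ram; x points from its front to its back, z up. Stand and press begin 75 mm in front of the origin: base plate 10 thick, underside of the bed 66 up. Guides 118 mm apart, 26 high. The tray comes out along -x; after 150 mm of travel it is clear.
- tray: Loose aluminium scoop tray with wooden handle, 0.13-0.2 kg. Pan 150 (x) x 110 (y) x 32 high, walls 3, origin centre of its underside. Closed at the handle end (-x), open at the nose (+x), where the last 30 mm of floor rise by 10 degrees. Slippery: blanks slide out when tipped over 30 degrees. Starts in the press, axes parallel to the press's, underside 10 mm above the bench.
- tray_grip (a point): Middle of the handle, a flat-sided bar along the tray's x: 90 long, 14 wide (y), 24 high. At (-125, 0, 22) mm in the tray's frame, 50 mm out from the pan, at the start 32 mm above the free bench in front of the press; axes as the tray's. The tray's weight lies about 100 mm on towards the nose: grip hard (40 N or more).
- tray_nose (a point): Middle of the pouring edge, at (75, 0, 8) mm in the tray's frame, 200 mm from the handle point; axes as the tray's.
- tote: Loose grey plastic open tote, 220 (x) x 160 (y) x 70 high, walls and floor 4 mm, 0.6 kg, standing on the bench. Origin at the centre of its underside.
- blank0: One of five equal copper blanks, discs 26 across and 4 thick, 19 g, lying flat on the tray's floor at the start. Origin at the centre of its underside, z its axis.
- blank1: One of five equal copper blanks, discs 26 across and 4 thick, 19 g, lying flat on the tray's floor at the start. Origin at the centre of its underside, z its axis.
- blank2: One of five equal copper blanks, discs 26 across and 4 thick, 19 g, lying flat on the tray's floor at the start. Origin at the centre of its underside, z its axis.
- blank3: One of five equal copper blanks, discs 26 across and 4 thick, 19 g, lying flat on the tray's floor at the start. Origin at the centre of its underside, z its axis.
- blank4: One of five equal copper blanks, discs 26 across and 4 thick, 19 g, lying flat on the tray's floor at the start. Origin at the centre of its underside, z its axis.
- brick: Bystander: pale firebrick, 114 (x) x 230 (y) x 64 mm, origin at the centre of its underside.
- flux: Bystander: brown glass bottle, 42 across, 105 high, standing upright, origin at the centre of its foot.
- pliers: Bystander: red-handled pliers lying flat, about 135 long (x, jaws to +x), 55 wide, 13 high, origin near the rivet on the bench side.

How it is judged:
By the outcome, as a careful person would: the job done as asked, in the order asked, and still so for the second after the job is handed in, while the arm keeps its last pose, push and grip.
It also fails if it takes over 66 s, if anything falls off the work surface, if the arm or the gripper's body presses on something with over 40 N, if the wrist force passes 120 N, or if a joint passes its speed limit or range.

## Working session

There is one attempt and no reset: what is moved stays moved. The work goes in short steps, Python scripts to look and compute and a tool call to move; the robot and the scene stay as the last step left them, time stands still between calls to the robot, and variables do not carry over. Pictures are saved under pics/ and viewed, at most 10 in all, crops included, and the job is handed in when it is done.

Besides the shell and the picture viewer there is one more tool, called in YAML: its name, and indented under it one key for each argument. send_rows: Moves the arm, as the interface text tells. Its arguments: {"type":"object","properties":{"slide":{"type":"array","items":{"type":"array","items":{"type":"number"}}},"roll":{"type":"array","items":{"type":"number"}},"claw":{"type":"array","items":{"type":"number"}},"force":{"type":"number"}},"required":["slide","roll","claw"]}

```bash
ls; mkdir -p pics; python3 - <<'E'
from station import bot
import cv2,numpy as np
o=bot.get_obs()
for k in ("t","eef_pos","tool_rot","contact_force","gripper_width"):print(k,o[k])
print(bot.grip_depth)
for n in("scene","top"):
    m=bot.camera_model(n);print(n,np.round(m["camera_matrix"],1).tolist(),np.round(m["camera_from_world"],4).tolist())
    cv2.imwrite(f"pics/{n}0.png",bot.read_camera(n)[:,:,::-1])
E
```

```text
pics
t 0.0
eef_pos [ 0.17128087 -0.65228508  0.2303155 ]
tool_rot [-9.09660948e-04  9.91766391e-01  1.28056883e-01 -1.81575399e-04]
contact_force [0.20464112 0.53108912 0.2464696 ]
gripper_width 0.9991731512791564
0.0187
scene [[381.6, 0.0, 253.6], [0.0, 381.6, 190.8], [0.0, 0.0, 1.0]] [[0.779, 0.6269, -0.0123, -0.4772], [0.3893, -0.4991, -0.7742, -0.1563], [-0.4914, 0.5983, -0.6329, 1.3589], [0.0, 0.0, 0.0, 1.0]]
top [[350.5, 0.0, 252.2], [0.0, 350.5, 188.8], [0.0, 0.0, 1.0]] [[-0.0088, -0.9999, 0.0069, 0.071], [-0.9961, 0.0081, -0.0876, 0.5752], [0.0875, -0.0077, -0.9961, 0.8025], [0.0, 0.0, 0.0, 1.0]]
```

View pics/scene0.png

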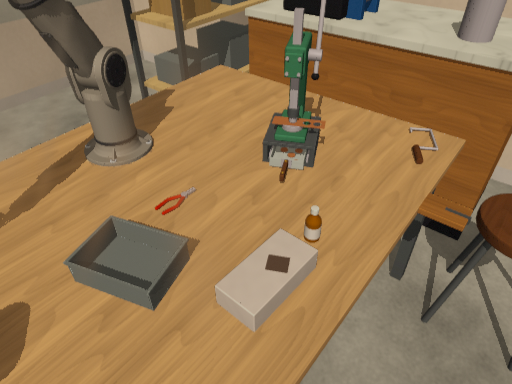

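View pics/top0.png

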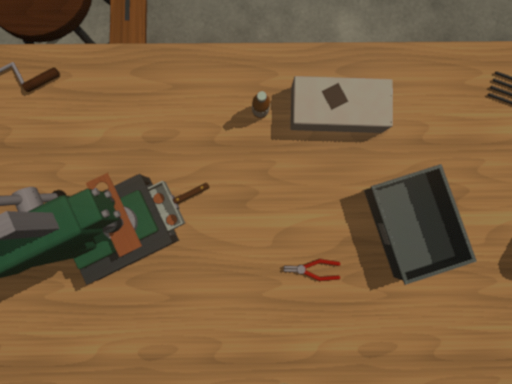

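The scene view shows the press at (292,110) with the handle at (284,170), the tote at (128,260), the pliers at (176,200), the brick at (267,275) and the bottle at (313,225). In the top view, the handle runs from (178,199) to (208,186), the tote is around (420,224), and the press is to the left.

```bash
cat > h.py <<'E'
import cv2,numpy as np
from station import bot
def ray(n,uv,z):
    m=bot.camera_model(n);T=m["camera_from_world"];R,t=T[:3,:3],T[:3,3]
    c=-R.T@t;d=R.T@np.linalg.inv(m["camera_matrix"])@np.array([uv[0],uv[1],1.])
    return c+d*(z-c[2])/d[2]
def proj(n,p):
    m=bot.camera_model(n);T=m["camera_from_world"];q=m["camera_matrix"]@(T[:3,:3]@np.array(p)+T[:3,3]);return q[:2]/q[2]
E
python3 - <<'E'
from h import *
im=cv2.imread("pics/top0.png");hsv=cv2.cvtColor(im,cv2.COLOR_BGR2HSV)
# tote: low saturation dark
m=((hsv[...,1]<70)&(hsv[...,2]<150)).astype(np.uint8);m[:,:345]=0;m[:150]=0;m[300:]=0
c=max(cv2.findContours(m,0,2)[0],key=cv2.contourArea);r=cv2.minAreaRect(c);b=cv2.boxPoints(r)
print("tote px",r)
P=np.array([ray("top",x,.07) for x in b]);print(np.round(P,4),P.mean(0),np.linalg.norm(P-np.roll(P,1,0),axis=1))
print("hull",cv2.approxPolyDP(cv2.convexHull(c),4,True)[:,0].tolist())
print(hsv[180:208:2,170:214:4].tolist()[3])
cv2.imwrite("pics/crop.png",np.hstack([cv2.resize(im[160:220,140:220],(400,300),interpolation=2),cv2.resize(cv2.imread("pics/scene0.png")[135:195,250:330],(400,300),interpolation=2)]))
E
```

```text
tote px ((420.0000305175781, 224.50003051757812), (103.40647888183594, 82.53544616699219), 71.56504821777344)
[[ 0.5705 -0.1849  0.07  ]
 [ 0.6281 -0.3641  0.07  ]
 [ 0.4093 -0.424   0.07  ]
 [ 0.3548 -0.2486  0.07  ]] [ 0.49068557 -0.30538438  0.07      ] [0.22489214 0.18822405 0.22684009 0.18373955]
hull [[440, 165], [475, 260], [405, 283], [389, 261], [371, 188]]
[[15, 143, 150], [15, 144, 149], [16, 144, 150], [15, 142, 151], [15, 142, 151], [16, 144, 147], [16, 143, 144], [15, 156, 100], [18, 182, 116], [13, 170, 75], [15, 144, 138]]
```

View pics/crop.png

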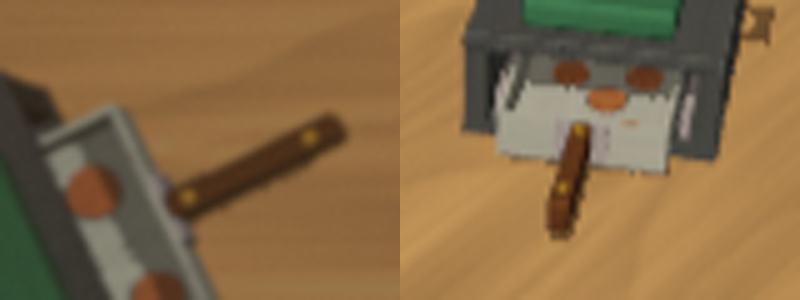

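The crop shows the handle's brass pins at top-view (177.6,199.4) and (202.2,187.4), and the bar itself runs from about (174.5,201) to (208.5,186). Blanks are visible in the pan's rear part.

```bash
python3 - <<'E'
from h import *
# handle: dark brown mask in top and in scene
for n,box in(("top",(172,175,214,206)),("scene",(276,156,292,184))):
    im=cv2.imread(f"pics/{n}0.png");hsv=cv2.cvtColor(im,cv2.COLOR_BGR2HSV)
    m=((hsv[...,1]>150)&(hsv[...,2]<110)).astype(np.uint8);k=np.zeros_like(m);x0,y0,x1,y1=box;k[y0:y1,x0:x1]=1
    c=max(cv2.findContours(m*k,0,2)[0],key=cv2.contourArea);r=cv2.minAreaRect(c)
    print(n,r,np.round(ray(n,r[0],.036),4))
    b=cv2.boxPoints(r);print(np.round([ray(n,x,.040) for x in b],4).tolist())
for z in (.040,.044):
    a=ray("top",(177.6,199.4),z);b=ray("top",(202.2,187.4),z);d=a-b
    print("pins",z,a,b,np.linalg.norm(d),np.degrees(np.arctan2(d[1],d[0])))
    a=ray("scene",(250+579/5,135+131/5),z);b=ray("scene",(250+563/5,135+188/5),z);d=a-b
    print("pins scene",z,a,b,np.linalg.norm(d),np.degrees(np.arctan2(d[1],d[0])))
# front wall line of the pan's rear rim (top crop): tray rim z=.042
p=[ray("top",(140+118/5,160+108/5),.042),ray("top",(140+205/5,160+290/5),.042)];d=p[0]-p[1];print("rim",p,np.degrees(np.arctan2(d[1],d[0])))
A=ray("top",(440,165.5),.07);B=ray("top",(474.5,260),.07);C=ray("top",(405,283),.07)
u=(A-B)/np.linalg.norm(A-B);v=np.array([-u[1],u[0],0])
print("tote",A,B,C,np.linalg.norm(A-B),np.linalg.norm(C-B),np.degrees(np.arctan2(u[1],u[0])),(A+B)/2+.08*v)
im=cv2.imread("pics/top0.png")[150:300,340:490];s=cv2.imread("pics/scene0.png")[205:315,60:200]
cv2.imwrite("pics/crop2.png",np.hstack([cv2.resize(im,(400,400),interpolation=2),cv2.resize(s,(400,400),interpolation=2)]))
E
```

```text
top ((191.30001831054688, 193.10000610351562), (6.708203315734863, 37.11872863769531), 63.43495178222656) [0.566  0.2077 0.036 ]
[[0.5537, 0.2487, 0.04], [0.5917, 0.1722, 0.04], [0.5776, 0.1652, 0.04], [0.5398, 0.2416, 0.04]]
scene ((283.7752380371094, 170.5825653076172), (5.842740535736084, 22.12578773498535), 16.699243545532227) [0.5707 0.2012 0.036 ]
[[0.588, 0.1459, 0.04], [0.539, 0.2478, 0.04], [0.5584, 0.251, 0.04], [0.6058, 0.1495, 0.04]]
pins 0.04 [0.55134598 0.2385385  0.04      ] [0.57870381 0.1819095  0.04      ] 0.06289113197446763 115.78548348242688
pins scene 0.04 [0.74857002 0.39589029 0.04      ] [0.76797995 0.33462976 0.04      ] 0.06426194659216718 107.58040635794042
pins 0.044 [0.55110889 0.23771755 0.044     ] [0.57833151 0.18136843 0.044     ] 0.06258029874615104 115.78548348242684
pins scene 0.044 [0.75060061 0.39018926 0.044     ] [0.76989851 0.32928229 0.044     ] 0.06389106269553045 107.58040635794036
rim [array([0.5927134 , 0.27085846, 0.042     ]), array([0.50847005, 0.22992667, 0.042     ])] 25.913986566634218
tote [ 0.62111546 -0.35734491  0.07      ] [ 0.41045007 -0.42186613  0.07      ] [ 0.36232893 -0.266008    0.07      ] 0.22032451397729003 0.16311775670015505 17.028438092246724 [ 0.49235506 -0.31311276  0.07      ]
```

View pics/crop2.png

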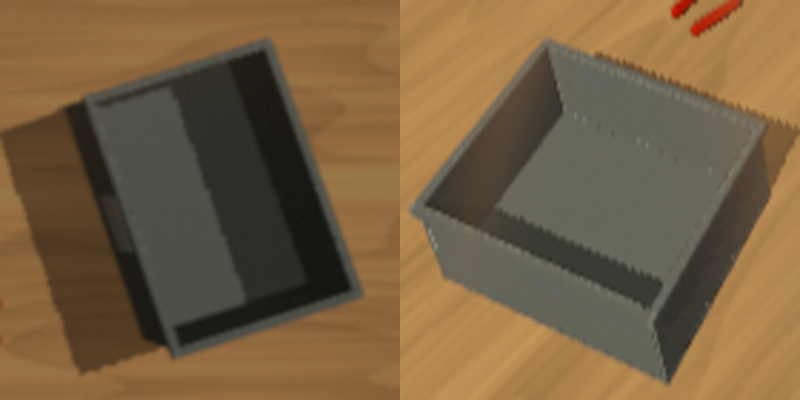

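Tote: centre (0.492, -0.313), long axis at 17°. Handle: grip point about (0.566, 0.207), tray yaw about 115.9°. I'll start with a transfer at height.

send_rows:
  slide:
    - [32,-25,0]
    - [64,-50,0]
    - [96,-75,0]
    - [128,-100,0]
    - [160,-125,0]
    - [192,-150,0]
    - [224,-175,0]
    - [256,-200,0]
  roll: [-6,-12,-18,-24,-30,-36,-42,-48]
  claw: [1,1,1,1,1,1,1,1]
  force: 80

```text
t: 0.77
eef_pos: [0.3688, -0.3926, 0.2312]
tool_rot: [-0.0, 0.853, 0.522, -0.0]
contact_force: [0.6, 0.3, -0.6]
gripper_width: 1.0
grasp_force: 0.0
```

```bash
cat >> h.py <<'E'
from scipy.spatial.transform import Rotation as Ro
def state():
    o=bot.get_obs();w,x,y,z=o["tool_rot"];M=Ro.from_quat([x,y,z,w]).as_matrix()
    psi=np.degrees(np.arctan2(M[1,0],M[0,0]))
    print("t %.2f"%o["t"],"tcp",np.round(o["eef_pos"],4),"psi %.1f tilt %.2f"%(psi,np.degrees(np.arccos(-M[2,2]))),"q",np.round(o["q"],2),"w %.3f gf %.1f"%(o["gripper_width"],o["grasp_force"]),"F",np.round(o["contact_force"],1),"T",np.round(o["torque"],2))
    return o["eef_pos"],M,psi
def to(p,yaw):
    e,M,psi=state();d=M.T@(np.array(p)-e)*1e3
    print("slide",np.round(d,1),"norm %.0f"%np.linalg.norm(d),"roll %.1f"%((psi-yaw+180)%360-180))
E
python3 -c "
from h import *
to((.566,.207,.15),115.9)"
```

```text
t 0.77 tcp [ 0.3688 -0.3926  0.2312] psi 63.0 tilt 0.02 q [ 0.93  0.27 -0.27  1.87  0.08  1.02  0.15] w 1.000 gf 0.0 F [ 0.6  0.3 -0.6] T [-0.02 -0.05  0.01]
slide [623.7 -96.5  81.1] norm 636 roll -52.9
```

send_rows:
  slide:
    - [39,-6,0]
    - [78,-12,0]
    - [117,-18,0]
    - [156,-24,0]
    - [195,-30,0]
    - [234,-36,0]
    - [273,-42,0]
    - [312,-48,0]
  roll: [-6.6,-13.2,-19.8,-26.4,-33,-39.6,-46.2,-52.9]
  claw: [1,1,1,1,1,1,1,1]

```text
t: 1.43
eef_pos: [0.4686, -0.0934, 0.2313]
tool_rot: [0.0, 0.531, 0.848, -0.0]
contact_force: [1.2, -0.5, -0.8]
gripper_width: 1.0
grasp_force: 0.0
```

```bash
python3 -c "
from h import *
to((.567,.205,.15),115.9)"
```

```text
t 1.43 tcp [ 0.4686 -0.0934  0.2313] psi 115.9 tilt 0.02 q [ 0.61  0.2  -0.61  1.98  0.14  1.    0.39] w 1.000 gf 0.0 F [ 1.2 -0.5 -0.8] T [-0.04 -0.05 -0.01]
slide [225.4 219.   81.2] norm 325 roll 0.0
```

send_rows:
  slide:
    - [28,27,6]
    - [56,54,14]
    - [84,81,24]
    - [112,109,34]
    - [140,136,46]
    - [169,164,58]
    - [197,192,70]
    - [225,219,81]
  roll: [0,0,0,0,0,0,0,0]
  claw: [1,1,1,1,1,1,0.7,0.6]

```text
t: 2.1
eef_pos: [0.569, 0.204, 0.149]
tool_rot: [-0.0, 0.533, 0.846, -0.0]
contact_force: [1.1, -1.1, -0.1]
gripper_width: 0.746
grasp_force: 0.0
```

```bash
python3 - <<'E'
from h import *
to((.567,.205,.013),115.9)
a=[bot.read_camera(n)[:,:,::-1] for n in("top","scene")]
cv2.imwrite("pics/g1.png",np.hstack([cv2.resize(a[0][140:230,130:250],(400,300)),cv2.resize(a[1][115:205,230:350],(400,300))]))
E
```

```text
t 2.10 tcp [0.569 0.204 0.149] psi 115.6 tilt 0.06 q [ 0.02  0.53 -0.63  1.77  0.37  0.96 -0.31] w 0.746 gf 0.0 F [ 1.1 -1.1 -0.1] T [-0.01 -0.05 -0.  ]
slide [  1.8  -1.2 136. ] norm 136 roll -0.3
```

View pics/g1.png

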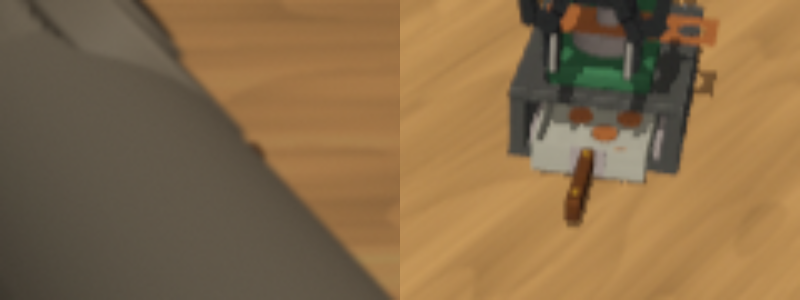

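The scene crop shows the fingers straddling the handle line and the press plate clear of the gripper, while the arm hides the handle in the top view. Next I descend and close.

send_rows:
  slide:
    - [0,0,25]
    - [1,-1,50]
    - [1,-1,75]
    - [1,-1,95]
    - [1,-1,112]
    - [1,-1,126]
    - [1,-1,136]
    - [1,-1,136]
  roll: [0,0,0,0,0,0,0,0]
  claw: [0.6,0.6,0.6,0.6,0.6,0.6,0.6,0.6]

```text
t: 2.87
eef_pos: [0.5663, 0.2021, 0.0123]
tool_rot: [-0.001, 0.533, 0.846, -0.001]
contact_force: [0.1, -0.8, 0.2]
gripper_width: 0.598
grasp_force: 0.0
```

send_rows:
  slide:
    - [0,0,0]
    - [0,0,0]
    - [0,0,0]
    - [0,0,0]
    - [0,0,0]
    - [0,0,0]
    - [0,0,0]
    - [0,0,0]
  roll: [0,0,0,0,0,0,0,0]
  claw: [0.4,0.3,0.2,0.1,0,0,0,0]
  force: 80

```text
t: 3.53
eef_pos: [0.5683, 0.2031, 0.015]
tool_rot: [0.001, 0.533, 0.846, 0.001]
contact_force: [0.3, -1.8, 5.2]
gripper_width: 0.152
grasp_force: 79.3
```

```bash
python3 -c "
from h import *
to((.567,.205,.013),115.9)"
```

```text
t 3.53 tcp [0.5683 0.2031 0.015 ] psi 115.6 tilt 0.09 q [-0.05  0.7  -0.54  1.85  0.51  0.74 -0.42] w 0.152 gf 79.3 F [ 0.3 -1.8  5.2] T [0.14 0.09 0.05]
slide [ 2.3 -0.3  2. ] norm 3 roll -0.3
```

send_rows:
  slide:
    - [-3,0,-1]
    - [-9,0,-2]
    - [-18,0,-2]
    - [-28,0,-2]
    - [-38,0,-2]
    - [-48,0,-2]
    - [-57,0,-2]
    - [-64,0,-2]
  roll: [0,0,0,0,0,0,0,0]
  claw: [0,0,0,0,0,0,0,0]

```text
t: 4.2
eef_pos: [0.5958, 0.1431, 0.0161]
tool_rot: [0.0, 0.533, 0.846, -0.0]
contact_force: [1.5, -0.3, -2.2]
gripper_width: 0.147
grasp_force: 78.2
```

```bash
python3 - <<'E'
from h import *
to((.567+.170*.4368,.205-.170*.8996,.014),115.9)
a=[bot.read_camera(n)[:,:,::-1] for n in("top","scene")]
cv2.imwrite("pics/g2.png",np.hstack([cv2.resize(a[0][130:250,120:280],(400,300)),cv2.resize(a[1][105:225,220:380],(400,300))]))
E
```

```text
t 4.20 tcp [0.5958 0.1431 0.0161] psi 115.5 tilt 0.04 q [ 0.05  0.71 -0.54  1.82  0.51  0.75 -0.31] w 0.147 gf 78.2 F [ 1.5 -0.3 -2.2] T [ 0.03 -0.08  0.  ]
slide [-101.8    1.8    2.1] norm 102 roll -0.4
```

View pics/g2.png

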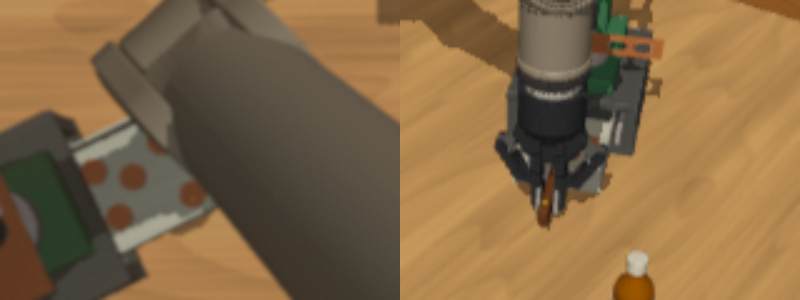

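The top crop shows the pan drawn about 65 mm out, with the blanks lying at (95,173), (133,177), (120,215), (190,193) and near (160,140). I continue straight out.

send_rows:
  slide:
    - [-5,0,0]
    - [-16,0,0]
    - [-31,1,0]
    - [-47,1,0]
    - [-63,1,0]
    - [-79,2,0]
    - [-94,2,0]
    - [-104,2,0]
  roll: [0,0,0,0,0,0,0,0]
  claw: [0,0,0,0,0,0,0,0]

```text
t: 4.97
eef_pos: [0.6427, 0.0496, 0.0161]
tool_rot: [0.0, 0.533, 0.846, -0.001]
contact_force: [0.5, 0.4, -3.2]
gripper_width: 0.147
grasp_force: 78.0
```

send_rows:
  slide:
    - [-1,0,-3]
    - [-2,0,-9]
    - [-4,0,-19]
    - [-6,0,-32]
    - [-8,0,-46]
    - [-10,0,-60]
    - [-10,0,-72]
    - [-10,0,-80]
  roll: [0,0,0,0,0,0,0,0]
  claw: [0,0,0,0,0,0,0,0]

```text
t: 5.63
eef_pos: [0.6472, 0.0435, 0.099]
tool_rot: [0.001, 0.533, 0.846, 0.001]
contact_force: [0.8, -0.0, -3.0]
gripper_width: 0.153
grasp_force: 78.1
```

```bash
python3 - <<'E'
from h import *
to((.36,-.353,.20),17)
a=[bot.read_camera(n)[:,:,::-1] for n in("top","scene")]
cv2.imwrite("pics/g3.png",np.hstack([cv2.resize(a[0][90:250,120:333],(400,300)),cv2.resize(a[1][75:235,200:413],(400,300))]))
E
```

```text
t 5.63 tcp [0.6472 0.0435 0.099 ] psi 115.6 tilt 0.16 q [ 0.25  0.65 -0.59  1.7   0.43  0.93 -0.06] w 0.153 gf 78.1 F [ 0.8 -0.  -3. ] T [-0.2  -0.16  0.04]
slide [-233.5 -430.1 -101.9] norm 500 roll 98.6
```

View pics/g3.png

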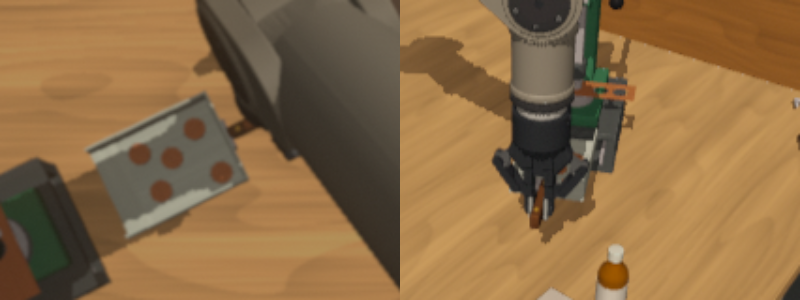

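The top crop shows the tray fully clear of the press, level, with all five blanks in the pan at (140,153), (172,158), (194,128), (221,172) and (161,190). Now I carry it up and over.

send_rows:
  slide:
    - [-1,-2,-6]
    - [-5,-9,-18]
    - [-12,-22,-34]
    - [-21,-39,-50]
    - [-33,-60,-64]
    - [-45,-82,-74]
    - [-58,-106,-79]
    - [-71,-130,-80]
  roll: [0.5,2,5,9,13.5,18.5,24,29.5]
  claw: [0,0,0,0,0,0,0,0]

```text
t: 6.4
eef_pos: [0.559, -0.0781, 0.1779]
tool_rot: [0.001, 0.733, 0.681, 0.0]
contact_force: [-0.3, 1.0, -2.2]
gripper_width: 0.148
grasp_force: 78.1
```

```bash
python3 -c "
from h import *
to((.36,-.353,.18),17)"
```

```text
t 6.40 tcp [ 0.559  -0.0781  0.1779] psi 85.8 tilt 0.09 q [ 0.44  0.4  -0.53  1.85  0.24  0.95 -0.26] w 0.148 gf 78.1 F [-0.3  1.  -2.2] T [-0.33  0.01 -0.01]
slide [-288.8 -178.2   -2.4] norm 339 roll 68.8
```

send_rows:
  slide:
    - [-23,-14,0]
    - [-46,-28,0]
    - [-69,-43,0]
    - [-92,-57,0]
    - [-116,-71,0]
    - [-139,-86,0]
    - [-162,-100,0]
    - [-182,-112,0]
  roll: [5.5,11,16.5,22,27.5,33,38.5,43.5]
  claw: [0,0,0,0,0,0,0,0]

```text
t: 7.07
eef_pos: [0.4334, -0.2524, 0.1766]
tool_rot: [-0.0, 0.933, 0.36, -0.0]
contact_force: [0.8, 0.4, -3.8]
gripper_width: 0.146
grasp_force: 78.1
```

```bash
python3 -c "
from h import *
to((.36,-.353,.18),17)"
```

```text
t 7.07 tcp [ 0.4334 -0.2524  0.1766] psi 42.2 tilt 0.06 q [ 0.68  0.28 -0.32  2.    0.11  0.88 -0.54] w 0.146 gf 78.1 F [ 0.8  0.4 -3.8] T [-0.19  0.15 -0.03]
slide [-122.    25.3   -3.4] norm 125 roll 25.2
```

send_rows:
  slide:
    - [-22,5,0]
    - [-44,9,0]
    - [-64,13,0]
    - [-82,17,0]
    - [-97,20,0]
    - [-110,23,0]
    - [-119,25,0]
    - [-122,25,0]
  roll: [5,10,14.5,18,21,23.5,25,25]
  claw: [0,0,0,0,0,0,0,0]

```text
t: 7.73
eef_pos: [0.3619, -0.3532, 0.1763]
tool_rot: [0.0, 0.988, 0.152, -0.0]
contact_force: [0.5, -1.1, -3.8]
gripper_width: 0.151
grasp_force: 78.1
```

```bash
python3 - <<'E'
from h import *
to((.36,-.353,.141),17)
a=[bot.read_camera(n)[:,:,::-1] for n in("top","scene")]
cv2.imwrite("pics/g4.png",np.hstack([cv2.resize(a[0][130:300,290:512],(400,306)),cv2.resize(a[1][160:330,20:242],(400,306))]))
E
```

```text
t 7.73 tcp [ 0.3619 -0.3532  0.1763] psi 17.4 tilt 0.02 q [ 0.8   0.27 -0.18  2.    0.06  0.87 -0.68] w 0.151 gf 78.1 F [ 0.5 -1.1 -3.8] T [-0.03  0.29  0.02]
slide [-1.7 -0.8 35.3] norm 35 roll 0.4
```

View pics/g4.png

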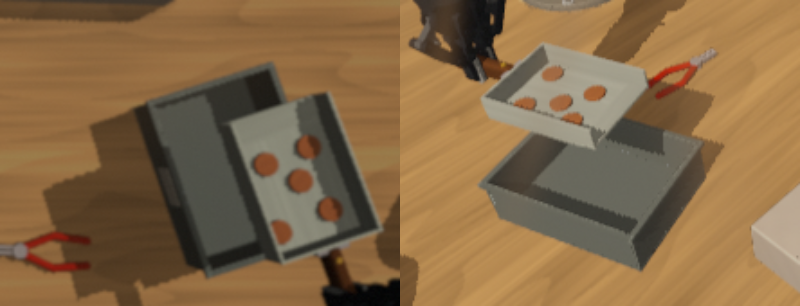

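The tray hangs level, lined up over the tote with all five blanks in it. Because the tool can't tilt, the tipping will come from the tray pivoting in the pads as I ease the grip. The tote floor acts as a backstop at about 48°.

send_rows:
  slide:
    - [0,0,3]
    - [0,0,9]
    - [0,0,16]
    - [0,0,23]
    - [0,0,28]
    - [0,0,31]
    - [0,0,31]
    - [0,0,31]
  roll: [0,0,0,0,0,0,0,0]
  claw: [0,0,0,0,0,0,0,0]
  force: 50

```text
t: 8.5
eef_pos: [0.3628, -0.3518, 0.1451]
tool_rot: [-0.0, 0.988, 0.153, -0.0]
contact_force: [0.7, -0.4, -2.5]
gripper_width: 0.149
grasp_force: 78.1
```

```bash
cat > m.py <<'E'
from h import *
def meas():
    e,M,psi=state();g=e+M[:,2]*-bot.grip_depth;t=M[:,0]
    a=bot.read_camera("scene")[:,:,::-1];h=cv2.cvtColor(a,cv2.COLOR_BGR2HSV)
    k=((h[...,0]<14)&(h[...,1]>110)&(h[...,2]>60)).astype(np.uint8);k[:,:40]=0;k[:,242:]=0;k[:150]=0;k[340:]=0
    n,_,st,c=cv2.connectedComponentsWithStats(k);print("copper",[(np.round(c[i],0).tolist(),int(st[i,4])) for i in range(1,n) if st[i,4]>12])
    for th in range(0,81,10):
        s,cc=np.sin(np.radians(th)),np.cos(np.radians(th))
        # nose corners for a pitch th about the grip
        print(th,[np.round(proj("scene",g+t*(.2*cc-.014*s)+M[:,1]*y+np.array([0,0,-.2*s-.014*cc]))).astype(int).tolist() for y in(-.055,.055)],end=" ")
    print();return a
E
python3 -c "
from m import *
meas()"
```

```text
t 8.50 tcp [ 0.3628 -0.3518  0.1451] psi 17.6 tilt 0.03 q [ 0.8   0.32 -0.18  2.03  0.08  0.8  -0.69] w 0.149 gf 78.1 F [ 0.7 -0.4 -2.5] T [-0.12  0.33  0.01]
copper [([170.0, 203.0], 241), ([77.0, 208.0], 103), ([108.0, 211.0], 68), ([131.0, 222.0], 78), ([113.0, 227.0], 82), ([94.0, 228.0], 58), ([120.0, 236.0], 58)]
0 [[160, 216], [131, 250]] 10 [[160, 226], [132, 261]] 20 [[158, 235], [131, 269]] 30 [[155, 242], [128, 276]] 40 [[149, 247], [122, 281]] 50 [[142, 251], [115, 284]] 60 [[133, 252], [107, 285]] 70 [[124, 252], [97, 284]] 80 [[114, 250], [86, 282]]
```

send_rows:
  slide:
    - [0,0,0]
    - [0,0,0]
    - [0,0,0]
    - [0,0,0]
    - [0,0,0]
    - [0,0,0]
    - [0,0,0]
    - [0,0,0]
  roll: [0,0,0,0,0,0,0,0]
  claw: [0,0,0,0,0,0,0,0]
  force: 40

```text
t: 9.22
eef_pos: [0.3628, -0.352, 0.1453]
tool_rot: [0.0, 0.988, 0.153, 0.0]
contact_force: [0.8, -0.4, -3.1]
gripper_width: 0.147
grasp_force: 78.1
```

```bash
python3 -c "
from m import *
meas()"
```

```text
t 9.22 tcp [ 0.3628 -0.352   0.1453] psi 17.6 tilt 0.00 q [ 0.8   0.32 -0.18  2.03  0.08  0.8  -0.69] w 0.147 gf 78.1 F [ 0.8 -0.4 -3.1] T [-0.09  0.24  0.03]
copper [([170.0, 203.0], 241), ([77.0, 208.0], 109), ([108.0, 211.0], 68), ([131.0, 222.0], 75), ([113.0, 227.0], 81), ([94.0, 228.0], 56), ([120.0, 236.0], 58)]
0 [[160, 216], [131, 250]] 10 [[160, 226], [132, 261]] 20 [[158, 235], [131, 269]] 30 [[155, 242], [127, 276]] 40 [[149, 247], [122, 281]] 50 [[142, 251], [115, 284]] 60 [[133, 252], [106, 285]] 70 [[124, 252], [97, 284]] 80 [[114, 250], [86, 282]]
```

send_rows:
  slide:
    - [0,0,0]
    - [0,0,0]
    - [0,0,0]
    - [0,0,0]
    - [0,0,0]
    - [0,0,0]
    - [0,0,0]
    - [0,0,0]
  roll: [0,0,0,0,0,0,0,0]
  claw: [0.05,0.05,0.05,0.05,0.05,0.05,0.05,0.05]
  force: 40

```text
t: 9.93
eef_pos: [0.3628, -0.352, 0.1453]
tool_rot: [0.0, 0.988, 0.153, 0.0]
contact_force: [-0.0, -0.2, -2.7]
gripper_width: 0.149
grasp_force: 78.1
```

```bash
python3 -c "
from m import *
meas()"
```

```text
t 9.93 tcp [ 0.3628 -0.352   0.1453] psi 17.6 tilt 0.00 q [ 0.8   0.32 -0.18  2.03  0.08  0.8  -0.69] w 0.149 gf 78.1 F [-0.  -0.2 -2.7] T [-0.03  0.22  0.02]
copper [([170.0, 203.0], 242), ([77.0, 208.0], 110), ([108.0, 211.0], 69), ([131.0, 222.0], 75), ([113.0, 227.0], 83), ([94.0, 228.0], 56), ([120.0, 236.0], 58)]
0 [[160, 216], [131, 250]] 10 [[160, 226], [132, 261]] 20 [[158, 235], [131, 269]] 30 [[155, 242], [127, 276]] 40 [[149, 247], [122, 281]] 50 [[142, 251], [115, 284]] 60 [[133, 252], [106, 285]] 70 [[124, 252], [97, 284]] 80 [[114, 250], [86, 282]]
```

send_rows:
  slide:
    - [0,0,0]
    - [0,0,0]
    - [0,0,0]
    - [0,0,0]
    - [0,0,0]
    - [0,0,0]
    - [0,0,0]
    - [0,0,0]
  roll: [0,0,0,0,0,0,0,0]
  claw: [0.1,0.12,0.13,0.14,0.14,0.14,0.14,0.14]
  force: 25

```text
t: 10.65
eef_pos: [0.3628, -0.352, 0.1453]
tool_rot: [0.0, 0.988, 0.153, 0.0]
contact_force: [0.9, -0.6, -3.1]
gripper_width: 0.147
grasp_force: 78.1
```

```bash
python3 -c "
from m import *
meas()"
```

```text
t 10.65 tcp [ 0.3628 -0.352   0.1453] psi 17.6 tilt 0.00 q [ 0.8   0.32 -0.18  2.03  0.08  0.8  -0.69] w 0.147 gf 78.1 F [ 0.9 -0.6 -3.1] T [-0.09  0.22  0.03]
copper [([170.0, 203.0], 242), ([77.0, 208.0], 110), ([108.0, 211.0], 67), ([131.0, 221.0], 74), ([113.0, 227.0], 83), ([94.0, 228.0], 57), ([120.0, 236.0], 58)]
0 [[160, 216], [131, 250]] 10 [[160, 226], [132, 261]] 20 [[158, 235], [131, 269]] 30 [[155, 242], [127, 276]] 40 [[149, 247], [122, 281]] 50 [[142, 251], [115, 284]] 60 [[133, 252], [106, 285]] 70 [[124, 252], [97, 284]] 80 [[114, 250], [86, 282]]
```

send_rows:
  slide:
    - [0,0,0]
    - [0,0,0]
    - [0,0,0]
    - [0,0,0]
    - [0,0,0]
    - [0,0,0]
    - [0,0,0]
    - [0,0,0]
  roll: [0,0,0,0,0,0,0,0]
  claw: [0.15,0,0,0,0,0,0,0]
  force: 25

```text
t: 11.37
eef_pos: [0.3628, -0.352, 0.1453]
tool_rot: [0.0, 0.988, 0.153, 0.0]
contact_force: [-0.9, 0.7, -2.4]
gripper_width: 0.152
grasp_force: 58.8
```

```bash
python3 -c "
from m import *
meas()"
```

```text
t 11.37 tcp [ 0.3628 -0.352   0.1453] psi 17.6 tilt 0.00 q [ 0.8   0.32 -0.18  2.03  0.08  0.8  -0.69] w 0.152 gf 58.8 F [-0.9  0.7 -2.4] T [-0.09  0.27  0.  ]
copper [([170.0, 203.0], 242), ([77.0, 208.0], 111), ([108.0, 211.0], 67), ([131.0, 222.0], 75), ([113.0, 227.0], 83), ([94.0, 227.0], 57), ([120.0, 236.0], 57)]
0 [[160, 216], [131, 250]] 10 [[160, 226], [132, 261]] 20 [[158, 235], [131, 269]] 30 [[155, 242], [127, 276]] 40 [[149, 247], [122, 281]] 50 [[142, 251], [115, 284]] 60 [[133, 252], [106, 285]] 70 [[124, 252], [97, 284]] 80 [[114, 250], [86, 282]]
```

Easing the opening by a hair lowers the grip in a controlled way (78 → 59 N), so I continue in tiny steps.

send_rows:
  slide:
    - [0,0,0]
    - [0,0,0]
    - [0,0,0]
    - [0,0,0]
    - [0,0,0]
    - [0,0,0]
    - [0,0,0]
    - [0,0,0]
  roll: [0,0,0,0,0,0,0,0]
  claw: [0.151,0,0,0,0,0,0,0]
  force: 25

```text
t: 12.08
eef_pos: [0.3628, -0.352, 0.1453]
tool_rot: [0.0, 0.988, 0.153, 0.0]
contact_force: [-0.7, -0.1, -2.3]
gripper_width: 0.15
grasp_force: 58.8
```

```bash
python3 -c "
from m import *
meas()" | head -2
```

```text
t 12.08 tcp [ 0.3628 -0.352   0.1453] psi 17.6 tilt 0.00 q [ 0.8   0.32 -0.18  2.03  0.08  0.8  -0.69] w 0.150 gf 58.8 F [-0.7 -0.1 -2.3] T [-0.08  0.25  0.  ]
copper [([170.0, 203.0], 242), ([77.0, 208.0], 108), ([108.0, 211.0], 68), ([131.0, 222.0], 75), ([113.0, 227.0], 83), ([94.0, 228.0], 58), ([120.0, 236.0], 57)]
```

send_rows:
  slide:
    - [0,0,0]
    - [0,0,0]
    - [0,0,0]
    - [0,0,0]
    - [0,0,0]
    - [0,0,0]
    - [0,0,0]
    - [0,0,0]
  roll: [0,0,0,0,0,0,0,0]
  claw: [0.153,0,0,0,0,0,0,0]
  force: 25

```text
t: 12.8
eef_pos: [0.3628, -0.3519, 0.1453]
tool_rot: [-0.0, 0.988, 0.153, -0.0]
contact_force: [0.1, 0.3, -2.4]
gripper_width: 0.154
grasp_force: 58.8
```

```bash
python3 -c "
from m import *
meas()" | head -2
```

```text
t 12.80 tcp [ 0.3628 -0.3519  0.1453] psi 17.6 tilt 0.00 q [ 0.8   0.32 -0.18  2.03  0.08  0.8  -0.69] w 0.154 gf 58.8 F [ 0.1  0.3 -2.4] T [-0.07  0.25  0.07]
copper [([170.0, 203.0], 243), ([77.0, 208.0], 111), ([108.0, 211.0], 67), ([131.0, 222.0], 75), ([113.0, 227.0], 81), ([94.0, 228.0], 58), ([120.0, 236.0], 57)]
```

send_rows:
  slide:
    - [0,0,0]
    - [0,0,0]
    - [0,0,0]
    - [0,0,0]
    - [0,0,0]
    - [0,0,0]
    - [0,0,0]
    - [0,0,0]
  roll: [0,0,0,0,0,0,0,0]
  claw: [0.155,0,0,0,0,0,0,0]
  force: 25

```text
t: 13.52
eef_pos: [0.3628, -0.3519, 0.1453]
tool_rot: [-0.0, 0.988, 0.153, 0.0]
contact_force: [0.2, 0.4, -3.5]
gripper_width: 0.154
grasp_force: 58.8
```

```bash
python3 -c "
from m import *
meas()" | head -2
```

```text
t 13.52 tcp [ 0.3628 -0.3519  0.1453] psi 17.6 tilt 0.00 q [ 0.8   0.32 -0.18  2.03  0.08  0.8  -0.69] w 0.154 gf 58.8 F [ 0.2  0.4 -3.5] T [-0.12  0.28  0.03]
copper [([170.0, 203.0], 243), ([77.0, 208.0], 109), ([108.0, 211.0], 68), ([131.0, 222.0], 75), ([113.0, 227.0], 83), ([94.0, 228.0], 58), ([120.0, 236.0], 57)]
```

send_rows:
  slide:
    - [0,0,0]
    - [0,0,0]
    - [0,0,0]
    - [0,0,0]
    - [0,0,0]
    - [0,0,0]
    - [0,0,0]
    - [0,0,0]
  roll: [0,0,0,0,0,0,0,0]
  claw: [0.157,0,0,0,0,0,0,0]
  force: 25

```text
t: 14.23
eef_pos: [0.3628, -0.352, 0.1453]
tool_rot: [0.0, 0.988, 0.153, 0.0]
contact_force: [-0.4, 0.6, -3.2]
gripper_width: 0.152
grasp_force: 58.8
```

```bash
python3 -c "
from m import *
meas()" | head -2
```

```text
t 14.23 tcp [ 0.3628 -0.352   0.1453] psi 17.6 tilt 0.01 q [ 0.8   0.32 -0.18  2.03  0.08  0.8  -0.69] w 0.152 gf 58.8 F [-0.4  0.6 -3.2] T [-0.09  0.22 -0.  ]
copper [([170.0, 203.0], 242), ([77.0, 208.0], 110), ([108.0, 211.0], 67), ([131.0, 222.0], 75), ([113.0, 227.0], 82), ([94.0, 227.0], 57), ([120.0, 236.0], 57)]
```

send_rows:
  slide:
    - [0,0,0]
    - [0,0,0]
    - [0,0,0]
    - [0,0,0]
    - [0,0,0]
    - [0,0,0]
    - [0,0,0]
    - [0,0,0]
  roll: [0,0,0,0,0,0,0,0]
  claw: [0.16,0,0,0,0,0,0,0]
  force: 25

```text
t: 14.95
eef_pos: [0.3628, -0.352, 0.1453]
tool_rot: [-0.0, 0.988, 0.153, 0.0]
contact_force: [0.5, 0.4, -3.4]
gripper_width: 0.162
grasp_force: 26.4
```

```bash
python3 -c "
from m import *
meas()" | head -2
```

```text
t 14.95 tcp [ 0.3628 -0.352   0.1453] psi 17.6 tilt 0.00 q [ 0.8   0.32 -0.18  2.03  0.08  0.8  -0.69] w 0.162 gf 26.4 F [ 0.5  0.4 -3.4] T [-0.08  0.27 -0.  ]
copper [([170.0, 203.0], 246), ([77.0, 208.0], 112), ([108.0, 212.0], 73), ([131.0, 224.0], 82), ([113.0, 229.0], 82), ([94.0, 229.0], 63), ([120.0, 239.0], 61)]
```

The tray sagged about 2° and the grip is now 26 N. Next is another gentle pulse.

send_rows:
  slide:
    - [0,0,0]
    - [0,0,0]
    - [0,0,0]
    - [0,0,0]
    - [0,0,0]
    - [0,0,0]
    - [0,0,0]
    - [0,0,0]
  roll: [0,0,0,0,0,0,0,0]
  claw: [0.164,0,0,0,0,0,0,0]
  force: 20

```text
t: 15.67
eef_pos: [0.3628, -0.352, 0.1453]
tool_rot: [0.0, 0.988, 0.153, 0.0]
contact_force: [0.3, 0.8, -2.7]
gripper_width: 0.159
grasp_force: 26.4
```

```bash
python3 -c "
from m import *
meas()" | head -2
```

```text
t 15.67 tcp [ 0.3628 -0.352   0.1453] psi 17.6 tilt 0.00 q [ 0.8   0.32 -0.18  2.03  0.08  0.8  -0.69] w 0.159 gf 26.4 F [ 0.3  0.8 -2.7] T [-0.02  0.23 -0.  ]
copper [([170.0, 204.0], 246), ([77.0, 208.0], 116), ([108.0, 212.0], 73), ([131.0, 224.0], 81), ([113.0, 229.0], 81), ([94.0, 229.0], 63), ([120.0, 239.0], 61)]
```

At 26 N it holds statically, so I use a brisk lift to ratchet it nose-down, then come back down slowly.

send_rows:
  slide:
    - [0,0,-40]
    - [0,0,-70]
    - [0,0,-64]
    - [0,0,-52]
    - [0,0,-38]
    - [0,0,-24]
    - [0,0,-10]
    - [0,0,0]
  roll: [0,0,0,0,0,0,0,0]
  claw: [0,0,0,0,0,0,0,0]
  force: 20

```text
t: 16.38
eef_pos: [0.3623, -0.3516, 0.1439]
tool_rot: [-0.0, 0.988, 0.153, -0.0]
contact_force: [-0.3, 0.0, -2.3]
gripper_width: 0.16
grasp_force: 26.6
```

```bash
python3 -c "
from m import *
meas()" | head -2
```

```text
t 16.38 tcp [ 0.3623 -0.3516  0.1439] psi 17.6 tilt 0.06 q [ 0.8   0.32 -0.18  2.03  0.08  0.8  -0.69] w 0.160 gf 26.6 F [-0.3  0.  -2.3] T [-0.07  0.22 -0.  ]
copper [([170.0, 203.0], 241), ([78.0, 211.0], 126), ([156.0, 243.0], 92), ([157.0, 260.0], 68), ([144.0, 265.0], 112), ([157.0, 273.0], 35)]
```

```bash
python3 - <<'E'
from m import *
a=meas()
b=bot.read_camera("top")[:,:,::-1]
cv2.imwrite("pics/g5.png",np.hstack([cv2.resize(b[130:300,290:512],(400,306)),cv2.resize(a[180:300,60:217],(400,306))]))
E
```

```text
t 16.43 tcp [ 0.3616 -0.351   0.1425] psi 17.6 tilt 0.20 q [ 0.8   0.32 -0.18  2.03  0.08  0.8  -0.69] w 0.160 gf 26.6 F [-0.2 -0.4 -3.1] T [-0.01  0.02 -0.06]
copper [([170.0, 203.0], 242), ([79.0, 212.0], 126), ([163.0, 249.0], 96), ([152.0, 276.0], 79)]
0 [[160, 216], [131, 251]] 10 [[160, 227], [132, 261]] 20 [[159, 235], [131, 270]] 30 [[155, 242], [128, 276]] 40 [[149, 248], [122, 281]] 50 [[142, 251], [115, 284]] 60 [[134, 252], [107, 285]] 70 [[124, 252], [97, 284]] 80 [[114, 251], [87, 282]]
```

View pics/g5.png

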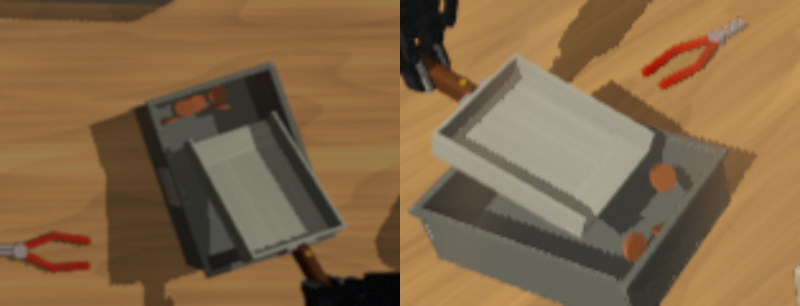

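The top and scene crops show the tray empty and tipped about 30°, with the blanks in the tote near its far end. I add a bit more tip with a stronger reversal, at greater height.

send_rows:
  slide:
    - [0,0,-25]
    - [0,0,-55]
    - [0,0,-85]
    - [0,0,-80]
    - [0,0,-42]
    - [0,0,-82]
    - [0,0,-110]
    - [0,0,-110]
  roll: [0,0,0,0,0,0,0,0]
  claw: [0,0,0,0,0,0,0,0]
  force: 20

```text
t: 17.2
eef_pos: [0.3655, -0.3539, 0.2599]
tool_rot: [0.003, 0.988, 0.153, 0.003]
contact_force: [0.5, -0.2, -1.2]
gripper_width: 0.159
grasp_force: 26.9
```

```bash
cat > n.py <<'E'
from m import *
def tilt():
    e,M,psi=state();g=e-M[:,2]*bot.grip_depth;t=M[:,0];z=np.array([0,0,1.])
    for n in("scene","top"):
        h=cv2.cvtColor(bot.read_camera(n)[:,:,::-1],cv2.COLOR_BGR2HSV);b=[]
        light=((h[...,1]<60)&(h[...,2]>125)).astype(np.uint8)
        k=((h[...,0]<14)&(h[...,1]>110)&(h[...,2]>60)).astype(np.uint8)
        nn,_,st,c=cv2.connectedComponentsWithStats(k);print(n,"cu",[(np.round(c[i]).astype(int).tolist(),int(st[i,4])) for i in range(1,nn) if st[i,4]>8 and ((40<c[i][0]<242 and 150<c[i][1]<340) if n=="scene" else (345<c[i][0]<490 and 140<c[i][1]<300))])
        for th in range(0,91,5):
            T=np.radians(th);X=np.cos(T)*t-np.sin(T)*z;Z=np.sin(T)*t+np.cos(T)*z;m=np.zeros(light.shape,np.uint8)
            # floor of the pan at this pitch: share of it that is pale, and pale pixels missed
            q=np.array([proj(n,g+X*x+M[:,1]*y+Z*zz) for x,y,zz in((.053,-.052,-.019),(.17,-.052,-.019),(.17,.052,-.019),(.053,.052,-.019))])
            cv2.fillPoly(m,[np.round(q).astype(np.int32)],1);i=(m&light).sum();b.append((round(float(i/max(m.sum(),1)),2)))
        print(b)
E
python3 -c "
from n import *
tilt()"
```

```text
t 17.20 tcp [ 0.3655 -0.3539  0.2599] psi 17.6 tilt 0.46 q [ 0.81  0.18 -0.19  1.91  0.04  1.05 -0.65] w 0.159 gf 26.9 F [ 0.5 -0.2 -1.2] T [-0.11  0.21  0.05]
scene cu [([61, 172], 169), ([170, 204], 262), ([151, 282], 24)]
[0.59, 0.69, 0.75, 0.78, 0.81, 0.82, 0.82, 0.81, 0.77, 0.72, 0.67, 0.61, 0.55, 0.51, 0.47, 0.42, 0.36, 0.31, 0.26]
top cu [([397, 187], 359)]
[0.07, 0.09, 0.09, 0.09, 0.09, 0.07, 0.05, 0.05, 0.05, 0.05, 0.05, 0.05, 0.04, 0.04, 0.03, 0.02, 0.0, 0.0, 0.0]
```

```bash
cat > n.py <<'E'
from m import *
def tilt():
    e,M,psi=state();g=e-M[:,2]*bot.grip_depth;Y=M[:,1]
    a=bot.read_camera("scene")[:,:,::-1];h=cv2.cvtColor(a,cv2.COLOR_BGR2HSV)
    k=((h[...,1]<60)&(h[...,2]>135)).astype(np.uint8);k[:,:40]=0;k[:,240:]=0;k[345:]=0
    c=max(cv2.findContours(k,0,2)[0],key=cv2.contourArea);p=cv2.approxPolyDP(cv2.convexHull(c),3,True)[:,0];print("pale",cv2.contourArea(c),p.tolist())
    m=bot.camera_model("scene");T=m["camera_from_world"];cam=-T[:3,:3].T@T[:3,3]
    for uv in p:   # each corner put on the near side wall (y=+55) and on the far one
        d=ray("scene",uv,0)-cam
        for y in(.055,-.055):
            s=((g+Y*y-cam)@Y)/(d@Y);r=cam+d*s-g;print(uv,y,"r %.3f"%np.linalg.norm(r-Y*(r@Y)),"dip %.1f"%np.degrees(np.arctan2(-r[2],r@M[:,0])),end=" | ")
        print()
    return a
E
python3 -c "
from n import *
tilt()"
```

```text
t 17.30 tcp [ 0.3638 -0.3527  0.2568] psi 17.6 tilt 0.23 q [ 0.81  0.18 -0.19  1.91  0.04  1.05 -0.66] w 0.162 gf 26.9 F [-0.6  0.3 -2.5] T [-0.05  0.13 -0.02]
pale 3058.5 [[91, 164], [147, 203], [115, 243], [53, 202], [54, 195], [67, 181]]
[ 91 164] 0.055 r 0.191 dip -25.7 | [ 91 164] -0.055 r 0.050 dip 24.0 | 
[147 203] 0.055 r 0.273 dip -5.3 | [147 203] -0.055 r 0.197 dip 28.6 | 
[115 243] 0.055 r 0.201 dip 35.2 | [115 243] -0.055 r 0.277 dip 82.7 | 
[ 53 202] 0.055 r 0.056 dip 53.5 | [ 53 202] -0.055 r 0.226 dip 125.8 | 
[ 54 195] 0.055 r 0.051 dip 26.6 | [ 54 195] -0.055 r 0.194 dip 126.9 | 
[ 67 181] 0.055 r 0.101 dip -15.1 | [ 67 181] -0.055 r 0.105 dip 118.1 |
```

Corner rays give a tip of about 31°. I re-tighten to 45 N, then ease it in one short pulse so the tray swings a little further.

send_rows:
  slide:
    - [0,0,3]
    - [0,0,8]
    - [0,0,13]
    - [0,0,17]
    - [0,0,20]
    - [0,0,20]
    - [0,0,20]
    - [0,0,20]
  roll: [0,0,0,0,0,0,0,0]
  claw: [0.05,0,0,0,0,0,0,0]
  force: 45

```text
t: 18.02
eef_pos: [0.3629, -0.352, 0.2354]
tool_rot: [0.0, 0.988, 0.153, 0.0]
contact_force: [-0.3, 0.9, -0.3]
gripper_width: 0.157
grasp_force: 49.7
```

send_rows:
  slide:
    - [0,0,0]
    - [0,0,0]
    - [0,0,0]
    - [0,0,0]
    - [0,0,0]
    - [0,0,0]
    - [0,0,0]
    - [0,0,0]
  roll: [0,0,0,0,0,0,0,0]
  claw: [0.164,0,0,0,0,0,0,0]
  force: 40

```text
t: 18.68
eef_pos: [0.3628, -0.352, 0.2353]
tool_rot: [0.0, 0.988, 0.153, 0.0]
contact_force: [-0.5, -1.3, -2.3]
gripper_width: 0.157
grasp_force: 41.6
```

```bash
python3 -c "
from n import *
tilt()"
```

```text
t 18.68 tcp [ 0.3628 -0.352   0.2353] psi 17.6 tilt 0.00 q [ 0.81  0.2  -0.19  1.94  0.04  1.   -0.66] w 0.157 gf 41.6 F [-0.5 -1.3 -2.3] T [-0.02  0.11 -0.02]
pale 2800.0 [[94, 176], [147, 216], [115, 255], [57, 213], [71, 193]]
[ 94 176] 0.055 r 0.187 dip -24.6 | [ 94 176] -0.055 r 0.054 dip 38.6 | 
[147 216] 0.055 r 0.265 dip -2.7 | [147 216] -0.055 r 0.201 dip 35.5 | 
[115 255] 0.055 r 0.205 dip 42.4 | [115 255] -0.055 r 0.310 dip 86.6 | 
[ 57 213] 0.055 r 0.063 dip 62.5 | [ 57 213] -0.055 r 0.246 dip 124.0 | 
[ 71 193] 0.055 r 0.096 dip -10.3 | [ 71 193] -0.055 r 0.123 dip 115.8 |
```

That took it to 38°. One more pulse, finishing with a firm grip.

send_rows:
  slide:
    - [0,0,0]
    - [0,0,0]
    - [0,0,0]
    - [0,0,0]
    - [0,0,0]
    - [0,0,0]
    - [0,0,0]
    - [0,0,0]
  roll: [0,0,0,0,0,0,0,0]
  claw: [0.165,0,0,0,0,0,0,0]
  force: 45

```text
t: 19.4
eef_pos: [0.3628, -0.352, 0.2353]
tool_rot: [-0.0, 0.988, 0.153, 0.0]
contact_force: [1.1, 0.6, -1.8]
gripper_width: 0.147
grasp_force: 45.7
```

```bash
python3 -c "
from n import *
tilt()"
```

```text
t 19.40 tcp [ 0.3628 -0.352   0.2353] psi 17.6 tilt 0.00 q [ 0.81  0.2  -0.19  1.94  0.04  1.   -0.66] w 0.147 gf 45.7 F [ 1.1  0.6 -1.8] T [-0.02  0.11  0.08]
pale 2622.5 [[146, 226], [114, 263], [59, 218], [76, 198], [97, 183]]
[146 226] 0.055 r 0.257 dip 3.5 | [146 226] -0.055 r 0.216 dip 44.9 | 
[114 263] 0.055 r 0.219 dip 50.4 | [114 263] -0.055 r 0.349 dip 89.4 | 
[ 59 218] 0.055 r 0.076 dip 68.2 | [ 59 218] -0.055 r 0.262 dip 121.9 | 
[ 76 198] 0.055 r 0.103 dip -3.9 | [ 76 198] -0.055 r 0.131 dip 109.2 | 
[ 97 183] 0.055 r 0.182 dip -20.0 | [ 97 183] -0.055 r 0.069 dip 50.5 |
```

The tip is now about 42°, and the tray slid down roughly 25 mm towards the fingertips. I firm up the grip and check.

send_rows:
  slide:
    - [0,0,0]
    - [0,0,0]
    - [0,0,0]
    - [0,0,0]
    - [0,0,0]
    - [0,0,0]
    - [0,0,0]
    - [0,0,0]
  roll: [0,0,0,0,0,0,0,0]
  claw: [0,0,0,0,0,0,0,0]
  force: 70

```text
t: 20.12
eef_pos: [0.3628, -0.352, 0.2353]
tool_rot: [0.0, 0.988, 0.153, -0.0]
contact_force: [0.4, -1.0, -1.1]
gripper_width: 0.133
grasp_force: 71.4
```

```bash
python3 - <<'E'
from n import *
a=tilt();b=bot.read_camera("top")[:,:,::-1]
cv2.imwrite("pics/g6.png",np.hstack([cv2.resize(b[130:300,320:490],(400,400),interpolation=2),cv2.resize(a[150:310,40:200],(400,400),interpolation=2)]))
E
```

```text
t 20.12 tcp [ 0.3628 -0.352   0.2353] psi 17.6 tilt 0.00 q [ 0.81  0.2  -0.19  1.94  0.04  1.   -0.66] w 0.133 gf 71.4 F [ 0.4 -1.  -1.1] T [-0.07  0.01 -0.06]
pale 2620.5 [[95, 184], [146, 225], [114, 263], [59, 219], [76, 198]]
[ 95 184] 0.055 r 0.176 dip -19.5 | [ 95 184] -0.055 r 0.069 dip 57.8 | 
[146 225] 0.055 r 0.257 dip 2.8 | [146 225] -0.055 r 0.214 dip 44.1 | 
[114 263] 0.055 r 0.219 dip 50.4 | [114 263] -0.055 r 0.349 dip 89.4 | 
[ 59 219] 0.055 r 0.079 dip 70.1 | [ 59 219] -0.055 r 0.267 dip 121.7 | 
[ 76 198] 0.055 r 0.103 dip -3.9 | [ 76 198] -0.055 r 0.131 dip 109.2 |
```

View pics/g6.png

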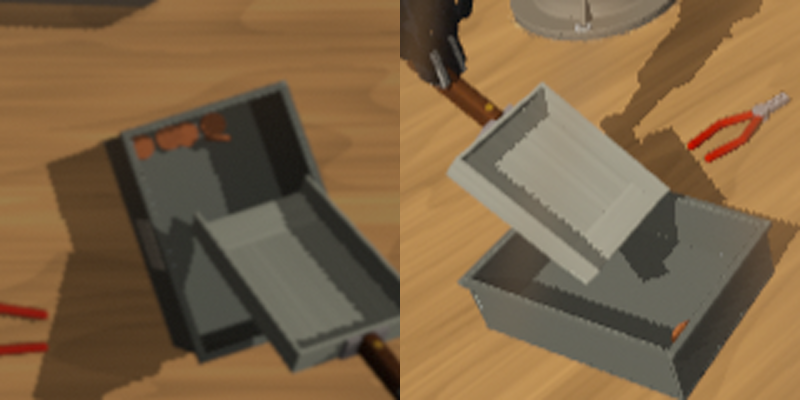

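The top crop shows the blanks heaped in the tote's far-left corner around (145–230,125–150), with the tray pan empty and its nose just above the rim. I refine the pitch from edge lines and check for copper elsewhere.

```bash
python3 - <<'E'
from h import *
e,M,psi=state();Y=M[:,1]
im=bot.read_camera("scene")[:,:,::-1];h=cv2.cvtColor(im,cv2.COLOR_BGR2HSV)
k=((h[...,1]<60)&(h[...,2]>135)).astype(np.uint8);k[:,:40]=0;k[:,240:]=0;k[345:]=0
c=max(cv2.findContours(k,0,1)[0],key=cv2.contourArea);c=cv2.convexHull(c,returnPoints=True)[:,0];full=max(cv2.findContours(k,0,1)[0],key=cv2.contourArea)[:,0].astype(float)
m=bot.camera_model("scene");R=m["camera_from_world"][:3,:3];Ki=np.linalg.inv(m["camera_matrix"])
for a,b in(((95,184),(146,225)),((59,219),(114,263))):
    a,b=np.array(a,float),np.array(b,float);u=(b-a)/np.linalg.norm(b-a);s=(full-a)@u;d=np.abs((full-a)@np.array([-u[1],u[0]]))
    p=full[(s>6)&(s<np.linalg.norm(b-a)-6)&(d<3)];vx,vy,x,y=cv2.fitLine(p.astype(np.float32),1,0,.01,.01).ravel()
    r=[R.T@Ki@np.array([x+vx*t,y+vy*t,1]) for t in(-20,20)];D=np.cross(np.cross(*r),Y);D/=np.linalg.norm(D);print(len(p),"pitch",np.degrees(np.arctan2(abs(D[2]),abs(D@M[:,0]))))
t=bot.read_camera("top")[:,:,::-1]
for n,i in(("top",t),("scene",im)):
    h=cv2.cvtColor(i,cv2.COLOR_BGR2HSV);k=((h[...,0]<14)&(h[...,1]>110)&(h[...,2]>60)).astype(np.uint8)
    N,_,st,cc=cv2.connectedComponentsWithStats(k);print(n,[(np.round(cc[j]).astype(int).tolist(),int(st[j,4])) for j in range(1,N) if st[j,4]>15])
# tote outline again
h=cv2.cvtColor(t,cv2.COLOR_BGR2HSV);print([np.round(ray("top",x,.07),4).tolist() for x in((440,165.5),(371.9,187.5))])
cv2.imwrite("pics/late.png",t)
o=cv2.imread("pics/top0.png");print("tote shift px",cv2.phaseCorrelate(np.float32(cv2.cvtColor(o[155:230,360:400],6)),np.float32(cv2.cvtColor(t[155:230,360:400],6))))
E
```

```text
t 20.22 tcp [ 0.3628 -0.352   0.2353] psi 17.6 tilt 0.00 q [ 0.81  0.2  -0.19  1.94  0.04  1.   -0.66] w 0.138 gf 71.4 F [-0.6 -0.3 -2. ] T [-0.06  0.09 -0.05]
43 pitch 38.71870455688622
47 pitch 40.13463566585387
top [([38, 11], 1664), ([130, 19], 734), ([32, 29], 233), ([40, 77], 188), ([119, 220], 1155), ([397, 187], 356), ([322, 270], 431)]
scene [([297, 122], 327), ([418, 154], 115), ([67, 190], 189), ([170, 203], 242), ([499, 221], 1450), ([278, 263], 254), ([151, 282], 24)]
[[0.6211, -0.3573, 0.07], [0.5726, -0.2016, 0.07]]
tote shift px ((0.0741334809147105, 0.2751100108664133), 0.8850019575754802)
```

Pitch is about 39–40°, the tote hasn't moved, and there's no stray copper. I'd like it nearer 45°, so I ease the grip moderately while keeping it well above what the tray's weight needs, then give a lift jerk.

send_rows:
  slide:
    - [0,0,0]
    - [0,0,0]
    - [0,0,0]
    - [0,0,0]
    - [0,0,0]
    - [0,0,0]
    - [0,0,0]
    - [0,0,0]
  roll: [0,0,0,0,0,0,0,0]
  claw: [0.146,0,0,0,0,0,0,0]
  force: 30

```text
t: 20.98
eef_pos: [0.3628, -0.352, 0.2353]
tool_rot: [0.0, 0.988, 0.153, 0.0]
contact_force: [-0.7, -0.0, -1.5]
gripper_width: 0.148
grasp_force: 39.6
```

```bash
cat > p.py <<'E'
from h import *
e,M,psi=state();Y=M[:,1];g=e-M[:,2]*bot.grip_depth
im=bot.read_camera("scene")[:,:,::-1];h=cv2.cvtColor(im,cv2.COLOR_BGR2HSV)
k=((h[...,1]<60)&(h[...,2]>135)).astype(np.uint8);k[:,:40]=0;k[:,240:]=0;k[345:]=0
full=max(cv2.findContours(k,0,1)[0],key=cv2.contourArea);q=cv2.approxPolyDP(cv2.convexHull(full),3,True)[:,0].astype(float);full=full[:,0].astype(float)
m=bot.camera_model("scene");R=m["camera_from_world"][:3,:3];Ki=np.linalg.inv(m["camera_matrix"]);cam=-R.T@m["camera_from_world"][:3,3]
L=q[q[:,1].argmax()];Rt=q[q[:,0].argmax()];l=q[q[:,0].argmin()];T=q[q[:,1].argmin()]
for a,b in((T,Rt),(l,L)):
    u=(b-a)/np.linalg.norm(b-a);s=(full-a)@u;d=np.abs((full-a)@np.array([-u[1],u[0]]))
    P=full[(s>6)&(s<np.linalg.norm(b-a)-6)&(d<3)];vx,vy,x,y=cv2.fitLine(P.astype(np.float32),1,0,.01,.01).ravel()
    r=[R.T@Ki@np.array([x+vx*t,y+vy*t,1]) for t in(-20,20)];D=np.cross(np.cross(*r),Y);print("pitch %.1f"%np.degrees(np.arctan2(abs(D[2]),abs(D@M[:,0]))))
d=ray("scene",L,0)-cam;s=((g+Y*.055-cam)@Y)/(d@Y);N=cam+d*s;print("nose corner",np.round(N,3),"from grip",np.round((N-g)@M[:,0],3),np.round(N[2]-g[2],3))
E
python3 p.py
```

```text
t 20.98 tcp [ 0.3628 -0.352   0.2353] psi 17.6 tilt 0.00 q [ 0.81  0.2  -0.19  1.94  0.04  1.   -0.66] w 0.148 gf 39.6 F [-0.7 -0.  -1.5] T [ 0.    0.09 -0.02]
pitch 38.9
pitch 40.1
nose corner [ 0.513 -0.362  0.085] from grip 0.14 -0.169
```

send_rows:
  slide:
    - [0,0,-41]
    - [0,0,-75]
    - [0,0,-70]
    - [0,0,-56]
    - [0,0,-40]
    - [0,0,-24]
    - [0,0,-10]
    - [0,0,0]
  roll: [0,0,0,0,0,0,0,0]
  claw: [0,0,0,0,0,0,0,0]
  force: 30

```text
t: 21.7
eef_pos: [0.3623, -0.3516, 0.2339]
tool_rot: [-0.0, 0.988, 0.153, -0.0]
contact_force: [-0.5, -0.6, -1.6]
gripper_width: 0.146
grasp_force: 39.6
```

```bash
python3 p.py
```

```text
t 21.70 tcp [ 0.3623 -0.3516  0.2339] psi 17.6 tilt 0.07 q [ 0.81  0.2  -0.19  1.94  0.05  1.   -0.66] w 0.146 gf 39.6 F [-0.5 -0.6 -1.6] T [-0.03  0.15 -0.04]
pitch 38.8
pitch 40.6
nose corner [ 0.512 -0.362  0.084] from grip 0.139 -0.169
```

send_rows:
  slide:
    - [0,0,0]
    - [0,0,0]
    - [0,0,0]
    - [0,0,0]
    - [0,0,0]
    - [0,0,0]
    - [0,0,0]
    - [0,0,0]
  roll: [0,0,0,0,0,0,0,0]
  claw: [0.05,0,0,0,0,0,0,0]
  force: 50

```text
t: 22.42
eef_pos: [0.3628, -0.352, 0.2355]
tool_rot: [0.0, 0.988, 0.153, 0.0]
contact_force: [-0.2, 0.2, -1.8]
gripper_width: 0.141
grasp_force: 52.8
```

send_rows:
  slide:
    - [0,0,0]
    - [0,0,0]
    - [0,0,0]
    - [0,0,0]
    - [0,0,0]
    - [0,0,0]
    - [0,0,0]
    - [0,0,0]
  roll: [0,0,0,0,0,0,0,0]
  claw: [0.152,0,0,0,0,0,0,0]
  force: 20

```text
t: 23.08
eef_pos: [0.3628, -0.352, 0.2353]
tool_rot: [0.0, 0.988, 0.153, 0.0]
contact_force: [-0.5, -0.1, -1.1]
gripper_width: 0.15
grasp_force: 26.4
```

```bash
python3 p.py
```

```text
t 23.08 tcp [ 0.3628 -0.352   0.2353] psi 17.6 tilt 0.00 q [ 0.81  0.2  -0.19  1.94  0.04  1.   -0.66] w 0.150 gf 26.4 F [-0.5 -0.1 -1.1] T [-0.05  0.12 -0.02]
pitch 39.1
pitch 40.1
nose corner [ 0.513 -0.362  0.085] from grip 0.14 -0.169
```

Grip is at 26 N and still holding. Now the jerk.

send_rows:
  slide:
    - [0,0,-25]
    - [0,0,-55]
    - [0,0,-75]
    - [0,0,-40]
    - [0,0,-80]
    - [0,0,-100]
    - [0,0,-85]
    - [0,0,-65]
  roll: [0,0,0,0,0,0,0,0]
  claw: [0,0,0,0,0,0,0,0]
  force: 20

```text
t: 23.8
eef_pos: [0.3644, -0.3532, 0.303]
tool_rot: [0.003, 0.988, 0.153, 0.002]
contact_force: [0.6, -1.3, -2.6]
gripper_width: 0.153
grasp_force: 25.0
```

```bash
python3 p.py
```

```text
t 23.80 tcp [ 0.3644 -0.3532  0.303 ] psi 17.6 tilt 0.40 q [ 0.82  0.14 -0.19  1.85  0.03  1.14 -0.65] w 0.153 gf 25.0 F [ 0.6 -1.3 -2.6] T [-0.05 -0.03  0.01]
pitch 56.0
pitch 56.5
nose corner [ 0.468 -0.379  0.121] from grip 0.09 -0.201
```

The tip is now 56°: steep enough, and the blanks are out. I firm the grip, then settle with the nose centred low over the tote.

send_rows:
  slide:
    - [0,0,0]
    - [0,0,0]
    - [0,0,0]
    - [0,0,0]
    - [0,0,0]
    - [0,0,0]
    - [0,0,0]
    - [0,0,0]
  roll: [0,0,0,0,0,0,0,0]
  claw: [0.05,0,0,0,0,0,0,0]
  force: 70

```text
t: 24.52
eef_pos: [0.3628, -0.352, 0.3005]
tool_rot: [0.0, 0.988, 0.153, 0.0]
contact_force: [0.0, 0.8, -1.3]
gripper_width: 0.135
grasp_force: 68.4
```

```bash
python3 p.py
```

```text
t 24.52 tcp [ 0.3628 -0.352   0.3005] psi 17.6 tilt 0.01 q [ 0.81  0.14 -0.19  1.86  0.03  1.15 -0.65] w 0.135 gf 68.4 F [ 0.   0.8 -1.3] T [-0.03  0.06  0.  ]
pitch 56.0
pitch 55.9
nose corner [ 0.47  -0.376  0.119] from grip 0.095 -0.2
```

send_rows:
  slide:
    - [3,0,1]
    - [8,0,4]
    - [15,0,8]
    - [23,0,13]
    - [31,0,18]
    - [37,0,22]
    - [40,0,24]
    - [40,0,24]
  roll: [0,0,0,0,0,0,0,0]
  claw: [0,0,0,0,0,0,0,0]

```text
t: 25.23
eef_pos: [0.4017, -0.3391, 0.2755]
tool_rot: [-0.001, 0.988, 0.154, -0.0]
contact_force: [0.1, -0.1, -2.2]
gripper_width: 0.131
grasp_force: 68.4
```

send_rows:
  slide:
    - [0,0,0]
    - [0,0,0]
    - [0,0,0]
    - [0,0,0]
    - [0,0,0]
    - [0,0,0]
    - [0,0,0]
    - [0,0,0]
  roll: [0,0,0,0,0,0,0,0]
  claw: [0,0,0,0,0,0,0,0]

```text
t: 25.9
eef_pos: [0.4009, -0.3399, 0.2764]
tool_rot: [0.0, 0.988, 0.153, 0.0]
contact_force: [0.8, 0.4, -2.2]
gripper_width: 0.135
grasp_force: 68.4
```

```bash
python3 p.py; python3 - <<'E'
from h import *
t=bot.read_camera("top")[:,:,::-1];h=cv2.cvtColor(t,cv2.COLOR_BGR2HSV)
k=((h[...,0]<14)&(h[...,1]>110)&(h[...,2]>60)).astype(np.uint8);N,_,st,c=cv2.connectedComponentsWithStats(k)
print([(np.round(c[j]).astype(int).tolist(),int(st[j,4])) for j in range(1,N) if st[j,4]>15])
o=cv2.imread("pics/top0.png");f=lambda a:np.float32(cv2.cvtColor(a,6))
for b in((155,230,360,400),(60,140,280,400),(85,120,245,280),(250,290,275,345)):print(cv2.phaseCorrelate(f(o[b[0]:b[1],b[2]:b[3]]),f(t[b[0]:b[1],b[2]:b[3]])))
E
```

```text
t 25.90 tcp [ 0.4009 -0.3399  0.2764] psi 17.6 tilt 0.01 q [ 0.77  0.2  -0.21  1.85  0.05  1.1  -0.72] w 0.135 gf 68.4 F [ 0.8  0.4 -2.2] T [0.01 0.04 0.04]
pitch 54.8
pitch 56.0
nose corner [ 0.501 -0.366  0.09 ] from grip 0.088 -0.205
[([37, 14], 1944), ([132, 20], 616), ([112, 8], 33), ([111, 23], 35), ([112, 37], 25), ([40, 77], 189), ([119, 220], 1161), ([397, 187], 357), ([322, 270], 440)]
((-0.001941103158266344, 0.5780064907458637), 0.8282025559743246)
((-0.017338455540276243, 0.049922591029222474), 0.9857020435730616)
((0.0428910347635032, 0.003598960538589324), 1.0029583121017542)
((-0.22660882585682174, 0.04243373816702345), 0.4869175359606743)
```

```bash
python3 -c "
from station import bot
print(bot.hand_in())"
```

```text
the job is handed in; nothing more can be done
None
```

I handed the job in at about 26 s: the gripper is holding the emptied tray about 56° nose-down, steeper than the 45° you asked for, with the nose about 20 mm above the tote rim. The blanks lie heaped in the tote; I found no copper elsewhere but could not count all five separately. The tote, brick and bottle show no shift, and the pliers show none beyond a weak image match.

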